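# Seat the filter cell on the open suction port and hold it down

### The job

One of the two dust-suction ports is closed by a blanking plug with a ball knob. Put the knurled filter cell over the spigot of the other, open port, turn it until the hidden keyways in its bore drop over the pins, and push it fully home against the sprung gasket; finish while still holding it down there, because it springs up if let go. Leave the plug on its port and do not disturb the other things on the table.

Things in the scene. Friction and masses are not known exactly. Their poses are not given: they have to be found in the camera images.
- cell: filter cell: an aluminium cup standing mouth down, finely ribbed (knurled) outside, 61 mm in diameter, 55 mm high, about 0.2 kg; flat closed top with a dark round gauze. It starts upright on the table. Origin: centre of its underside, z up. Fully home on a port, its underside is 44 mm above the table
- cell_mouth (a point): centre of the cell's mouth (its underside). Bore 42.6 mm across, 49 mm deep, with three straight keyways 14 mm wide, 120 degrees apart, up from its lower edge; unseen, at an unknown angle to the cell's axes. Off them, the cell rests on the pins; within about 6 degrees of a match it drops 20 mm to the gasket. A third of a turn either way always finds one; regripping is allowed
- port_a: one of two identical fixed suction ports. Round base 92 mm across, 40 mm high; on it an upright spigot 39 mm in diameter, straight up to 80 mm above the table, then tapering to 28 mm across at its top, 90 mm above the table. Origin: on the spigot's axis at table height, z up. Which of the ports carries the plug differs from start to start
- port_b: one of two identical fixed suction ports. Round base 92 mm across, 40 mm high; on it an upright spigot 39 mm in diameter, straight up to 80 mm above the table, then tapering to 28 mm across at its top, 90 mm above the table. Origin: on the spigot's axis at table height, z up. Which of the ports carries the plug differs from start to start
- port_a_pins (a point): point on the axis of port_a level with the tops of its pins, 71.5 mm above the table. The three pins are radial, 6 mm thick, 120 degrees apart (one along the port's x axis) and reach to 25 mm from the axis
- port_b_pins (a point): point on the axis of port_b level with the tops of its pins, 71.5 mm above the table. The three pins are radial, 6 mm thick, 120 degrees apart (one along the port's x axis) and reach to 25 mm from the axis
- gasket_a (a joint): how far the sprung gasket ring round the spigot's foot of port_a is pressed down, m: 0 = up (its top 52 mm above the table), 0.008 = fully down (top at 44 mm). Ring 68 mm across. It pushes up with 4 N at 0 and 7 N fully down, more than the cell weighs, so the cell rises again unless held down
- gasket_b (a joint): how far the sprung gasket ring round the spigot's foot of port_b is pressed down, m: 0 = up (its top 52 mm above the table), 0.008 = fully down (top at 44 mm). Ring 68 mm across. It pushes up with 4 N at 0 and 7 N fully down, more than the cell weighs, so the cell rises again unless held down
- plug: blanking plug: a smooth aluminium cap 59 mm in diameter and 30 mm high with a steel ball knob (22 mm) on a stem on top, 59 mm high in all. It sits over the spigot of one of the ports, which is thereby closed. Origin: centre of its underside, on its axis, 66 mm above the table; z up
- slab: rock slab fragment, 55 x 42 x 29 mm, between the ports; loose bystander, origin at its underside, not to be disturbed
- vertebra: dark fossil vertebra, about 80 x 85 x 28 mm, lying flat; loose bystander, origin at its underside, not to be disturbed
- brush: hand brush lying on the table; loose bystander, origin at its underside, not to be disturbed
- hammer: hammer lying on the table; loose bystander, origin at its underside, not to be disturbed
- jar: amber glass jar, 60 mm wide, 75 mm high; loose bystander, origin at its underside, not to be disturbed
- chock: wooden block 90 x 40 x 30 mm; loose bystander, origin at its underside, not to be disturbed
- bowl: white bowl, 100 mm wide, 40 mm high; loose bystander, origin at its underside, not to be disturbed
Not all that is in view belongs to the job. Leave any blue look-alike of the port_a alone.

How it is judged:
At the end, for the whole second after the job is handed in: The robot still holds the cell (over 1.5 N), at rest on the port without plug: within 4 mm of its axis, upright within 0.06 rad, underside within 3 mm of home height, gasket pressed over 5.5 mm. The plug sits upright on the other port, within 10 mm of its axis (((horizontal distance between cell and port_a below 0.004 m and z of cell in the frame of port_a below 0.047 m and value of joint gasket_a above 0.0055 m and horizontal distance between plug and port_b below 0.01 m) or (horizontal distance between cell and port_b below 0.004 m and z of cell in the frame of port_b below 0.047 m and value of joint gasket_b above 0.0055 m and horizontal distance between plug and port_a below 0.01 m)) and angle between cell's own z axis and vertical below 0.06 rad and contact force between any of the fingers, the arm and cell above 1.5 N and linear speed of cell below 0.02 m/s and angle between plug's own z axis and vertical below 0.2 rad); the arm keeps its last pose, push and grip.
It fails at once if the plug is taken off or shifted by more than 20 mm (distance of plug from where it was at the start of the episode above 0.02 m).
It fails at once if a bystander is moved by more than 40 mm (distance of any of slab, vertebra, brush, hammer, jar, chock, bowl from where it was at the start of the episode above 0.04 m).
It also fails if it takes over 64 s, if anything falls off the work surface, if the arm or the gripper's body presses on something with over 40 N, if the wrist force passes 120 N, or if a joint passes its speed limit or range.

### The arm

A 7-joint arm with a two-finger parallel gripper is mounted at the origin on the work surface. World frame = base frame: x ahead of the robot, y to its left, z up, the work surface at z = 0. Lengths are in m, angles in rad, forces in N, time in s.
With the tool pointing down it reaches from about 0.4 to 0.85 m from the base axis. Payload 4.5 kg.
Tool frame: the origin (TCP) lies on the centre line of the jaws, within the pads' length; the fingertips stand 8 mm ahead of it and the grasp point (between the pads) lies 11 mm behind it; z points along the fingers, x is the direction in which the jaws open and shut, and the axes are right-handed (so a half turn about z gives the same grasp; the last joint's range is limited). The gripper opens to 88 mm and grips with 3 to 60 N. Pads are 18 mm wide; open, the fingers measure 123 mm over their backs; the gripper's body (75 mm by 187 mm) begins 45 mm behind the grasp point.
Start: joints at [-1.173, 0.689, -0.195, 1.565, 0.157, 0.902, -0.215], TCP at [0.222, 0.584, 0.247] pointing down, gripper open.
Joint ranges: [-3.01, 3.01], [-0.46, 2.08], [-1.47, 1.51], [0.13, 2.56], [-1, 4.14], [0.04, 2.09], [-2.66, 2.66]. Speed limits (rad/s): [2.57, 2.57, 3.14, 3.14, 3.14, 3.14, 3.14].

### API

Orientations are given as a unit quaternion [x, y, z, w].
In Python, from plant import r gives the robot as it stands.
- The arm moves only by the shell command python3 -m pendant 'ROWS' [FORCE]. ROWS is JSON, a list of rows, each a list of 3 entries, a list of its own where there are three numbers: the turn, a rotation vector about the tool's x, y, z in rad, then the shift along the tool's x, y, z in m, then the opening, from 0 (shut) to 1 (fully open). In form: [[[wx, wy, wz], [tx, ty, tz], claw], ...]. A call has 1 to 10 rows; each row is the pose to reach, as a shift and turn from the pose commanded when the call began, along the tool's axes at that moment; what a row does not reach only later rows make up. A row lasts 1/10 s, in which the tool goes at most 50 mm and 8.59 degrees, less where a joint would pass 70% of its speed; a pose out of reach is approached as far as the arm can. A call with a gripper value outside its range is refused whole. The fingers move at their own pace and stop on an object; FORCE is the grip in N (left out, the last holds). Time passes only in rows, so rows that repeat a pose let the fingers close. It gives the time, the measured TCP pose, the force and the opening at its end, in the units of the state.
- r.get_state(): the state, without advancing time (a new reading comes with each control period).
- r.snapshot(name): name is "side" or "top"; returns a dict with "image" (420x560x3 uint8, red, green, blue), "mtx" (3x3 intrinsics, pixels), "dist" ([k1, k2, p1, p2, k3] as OpenCV has them; the pictures are not rectified), "R" (3x3) and "t" (3): a world point X has camera coordinates R X + t. Camera axes: x right, y down, z forward; pixel columns grow to the right and rows downward; lengths in m; the calibration is good to about 2 mm. A picture is of the moment at which its call begins. There is no depth.
- r.finish_job(): hands the job in, once; it reports no verdict.
The state is a dict: "clock": time; "q": joint angles; "qd": joint speeds; "joint_torque": joint torques, N m; "tool_pos": TCP position; "eef_rot": TCP orientation; "contact_force": force on the tool from outside, world axes, zero at the start; "moment": the same for the moment, N m; "opening": opening from 0.0 (shut) to 1.0 (fully open).
Only numpy, scipy, OpenCV 4.12 (cv2) and the standard library are available. Lean on these libraries where they do the work, as an engineer would, in place of code of your own. Each camera call takes 0.05 s, during which the arm holds its last target. There are 200 camera calls.

## Working session

There is one attempt and no reset: what is moved stays moved. The work goes in short steps, Python scripts to look and compute and a shell command to move; the robot and the scene stay as the last step left them, time stands still between calls to the robot, and variables do not carry over. Pictures are saved under pics/ and viewed, about 8 in all and at most 12, crops included, and the job is handed in when it is done.

```bash
mkdir -p pics
python3 - <<'E'
from plant import r
import cv2,json
for n in("top","side"):
    s=r.snapshot(n); cv2.imwrite(f"pics/{n}0.png",cv2.resize(s["image"][:,:,::-1],(800,600),interpolation=cv2.INTER_CUBIC)); 
    print(n,s["mtx"],s["dist"],s["R"],s["t"])
st=r.get_state();print(st["clock"],st["tool_pos"],st["eef_rot"],st["contact_force"],st["opening"])
E
```

```text
top [[406.1338699    0.         282.73636386]
 [  0.         406.1338699  204.60753761]
 [  0.           0.           1.        ]] [-0.07596136  0.          0.          0.          0.        ] [[-0.00616367 -0.99983561 -0.0170519 ]
 [-0.98162298  0.00930208 -0.19060379]
 [ 0.19073108  0.01556372 -0.98151894]] [0.00537364 0.60001756 0.91676983]
side [[449.11020214   0.         282.11127951]
 [  0.         449.11020214 204.17658881]
 [  0.           0.           1.        ]] [-0.02832812  0.          0.          0.          0.        ] [[ 0.9093585  -0.41566261  0.0170794 ]
 [-0.20877941 -0.49149407 -0.84548491]
 [ 0.35983089  0.76528307 -0.5337261 ]] [-0.54739729  0.1859051   1.08383425]
0.1 [0.22222444 0.58355945 0.24600082] [ 8.23330915e-01  5.67561032e-01 -6.46791359e-04  5.11539618e-04] [-0.83070144 -1.04807391  0.03581477] 1.003052832099323
```

View pics/top0.png

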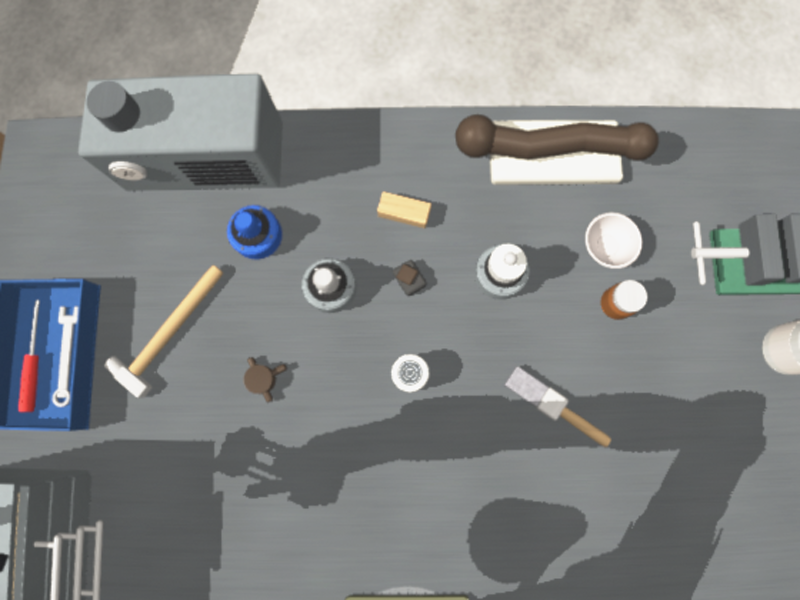

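View pics/side0.png

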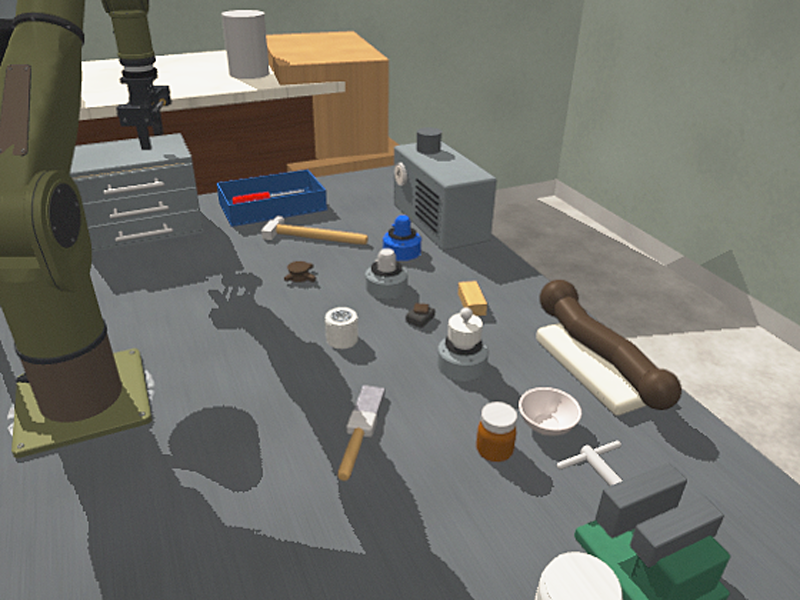

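Top picture, 800x600: the cell candidates are the white cup with dark gauze at (410,372), the jar lid at (625,297) and the plug at (505,265). The gauze and ribs point to the cell at (410,372). The port candidates are the grey open one at (327,285), the grey plugged one at (503,270) and the blue look-alike at (254,232). I choose (327,285). Next, close crops to check this.

Run:
```python
import cv2,numpy as np
from plant import r
a=r.snapshot("top")["image"][:,:,::-1]; b=r.snapshot("side")["image"][:,:,::-1]
# raw px = view*0.7 ; 60x45 crops enlarged
def c(im,u,v,w=50,h=37): 
    u0=int(u-w/2);v0=int(v-h/2); print(u0,v0); return cv2.resize(im[v0:v0+h,u0:u0+w],(400,296),interpolation=cv2.INTER_CUBIC)
m=np.vstack([np.hstack([c(a,287,260),c(a,229,199)]),np.hstack([c(b,239,229),c(b,270,190)])])
cv2.imwrite("pics/crop.png",m)
```

```text
262 241
204 180
214 210
245 171
```

View pics/crop.png

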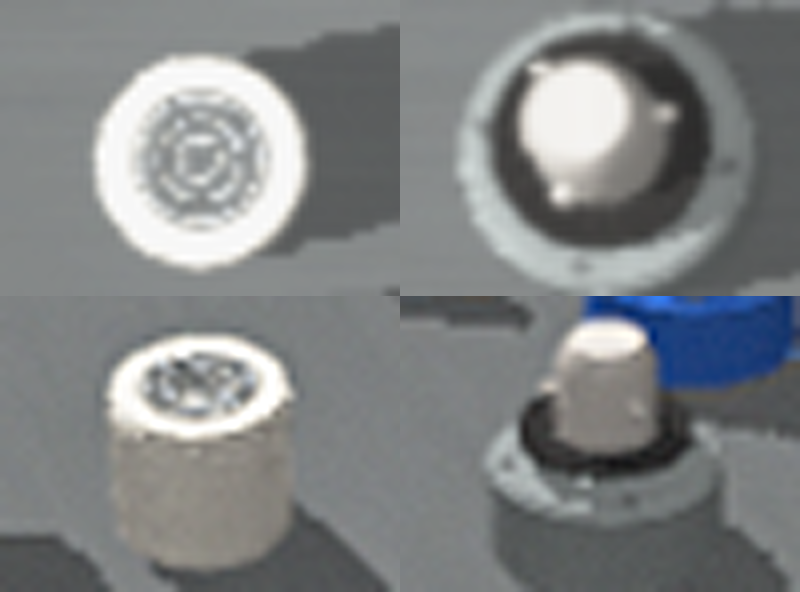

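The crops confirm both. The cell gauze centre is at crop (203,157) top and (201,385) side. The open grey port shows its gasket centred at about (602,139) and its pin tips at (541,70), (666,113) and (563,192) in top, with the spigot top at (608,342) in side.

```bash
cat > h.py <<'E'
import numpy as np,cv2
from plant import r
from scipy.optimize import least_squares
def ray(s,uv,z):
    p=cv2.undistortPoints(np.array([[uv]],float),s["mtx"],s["dist"])[0,0]
    d=s["R"].T@np.array([*p,1]); o=-s["R"].T@s["t"]; return o+d*(z-o[2])/d[2]
E
python3 - <<'E'
from h import *
T=r.snapshot("top");S=r.snapshot("side")
g=lambda x,y,u0,v0:(u0+x/8-.5+.06,v0+y/8-.5+.06)
p=lambda n,q:print(n,np.round(q,4))
p("cell top",ray(T,g(203,157,262,241),.055))
p("cell top outline",ray(T,g(201,161,262,241),.053))
p("cell side",ray(S,g(201,89,214,210),.055))
p("port base",ray(T,g(206,152,204,180),.04))
p("gasket",ray(T,g(202,139,204,180),.052))
P=np.array([ray(T,g(x,y,204,180),.0685) for x,y in((141,70),(266,113),(163,192))])
p("pins",P);c=P.mean(0);p("pinc",c);d=P-c;p("r",np.hypot(d[:,0],d[:,1]));p("ang",np.degrees(np.arctan2(d[:,1],d[:,0])))
p("spigot top T",ray(T,g(176,113,204,180),.09))
p("spigot top S",ray(S,g(208,46,245,171),.09))
st=r.get_state();from scipy.spatial.transform import Rotation as R
print(R.from_quat(st["eef_rot"]).as_matrix().round(4),st["tool_pos"],st["clock"],st["q"])
E
```

```text
cell top [ 0.4676 -0.0083  0.055 ]
cell top outline [ 0.4666 -0.0077  0.053 ]
cell side [ 0.4684 -0.0065  0.055 ]
port base [0.6199 0.1323 0.04  ]
gasket [0.6214 0.1318 0.052 ]
pins [[0.6392 0.1481 0.0685]
 [0.6256 0.1102 0.0685]
 [0.6018 0.1407 0.0685]]
pinc [0.6222 0.133  0.0685]
r [0.0228 0.023  0.0218]
ang [ 41.6434 -81.5422 159.4215]
spigot top T [0.6211 0.1338 0.09  ]
spigot top S [0.6217 0.131  0.09  ]
[[ 3.558e-01  9.346e-01 -2.000e-04]
 [ 9.346e-01 -3.558e-01 -5.000e-04]
 [-6.000e-04  0.000e+00 -1.000e+00]] [0.22231436 0.58392293 0.24646292] 0.3 [-1.17321249  0.68940272 -0.19456379  1.56563612  0.15727868  0.90250291
 -0.21511469]
```

```bash
python3 -m pendant '[[[0,0,0],[-0.03,0.03,0],1],[[0,0,0],[-0.06,0.06,0],1],[[0,0,0],[-0.09,0.085,0],1],[[0,0,0],[-0.12,0.115,0],1],[[0,0,0],[-0.15,0.145,0],1],[[0,0,0],[-0.18,0.17,0],1],[[0,0,0],[-0.21,0.2,0],1],[[0,0,0],[-0.235,0.22,0],1]]' && python3 -m pendant '[[[0,0,0],[-0.03,0.03,0],1],[[0,0,0],[-0.06,0.06,0],1],[[0,0,0],[-0.09,0.085,0],1],[[0,0,0],[-0.12,0.115,0],1],[[0,0,0],[-0.15,0.145,0],1],[[0,0,0],[-0.18,0.17,0],1],[[0,0,0],[-0.21,0.2,0],1],[[0,0,0],[-0.23,0.22,0],1],[[0,0,0],[-0.23,0.22,0],1],[[0,0,0],[-0.23,0.22,0],1]]'
cat >> h.py <<'E'
from scipy.spatial.transform import Rotation as R
def to(x,y,z):
    st=r.get_state();M=R.from_quat(st["eef_rot"])
    print("clk",st["clock"],"pos",np.round(st["tool_pos"],4),"F",np.round(st["contact_force"],2),"open",round(st["opening"],3),"q",np.round(st["q"],2))
    print("jaw deg",np.degrees(np.arctan2(*M.as_matrix()[[1,0],0])).round(2),"tilt",M.as_matrix()[:,2].round(4),"tool shift",M.inv().apply(np.array([x,y,z])-st["tool_pos"]).round(4))
E
python3 -c "from h import *;to(.4675,-.0075,.025)"
```

```text
clock: 1.1
tool_pos: [0.3455, 0.2837, 0.2468]
eef_rot: [0.824, 0.567, 0.0, 0.0]
contact_force: [0.8, -0.8, -0.6]
opening: 1.001
clock: 2.1
tool_pos: [0.4681, -0.007, 0.2466]
eef_rot: [0.824, 0.567, 0.0, -0.0]
contact_force: [-0.9, -0.0, -0.5]
opening: 1.0
clk 2.1 pos [ 0.4681 -0.007   0.2466] F [-0.9  -0.02 -0.48] open 1.0 q [ 0.1   0.5  -0.28  2.02  0.22  0.65  0.89]
jaw deg 69.08 tilt [-1.e-04  5.e-04 -1.e+00] tool shift [-0.0007 -0.0003  0.2216]
```

```bash
python3 -m pendant '[[[0,0,0],[0,0,0.04],1],[[0,0,0],[0,0,0.08],1],[[0,0,0],[0,0,0.12],1],[[0,0,0],[0,0,0.15],1],[[0,0,0],[0,0,0.175],1],[[0,0,0],[-0.001,0,0.195],1],[[0,0,0],[-0.001,0,0.21],1],[[0,0,0],[-0.001,0,0.2215],1],[[0,0,0],[-0.001,0,0.2215],1]]' && python3 -m pendant '[[[0,0,0],[0,0,0],0.55],[[0,0,0],[0,0,0],0.55],[[0,0,0],[0,0,0],0.55],[[0,0,0],[0,0,0],0.55],[[0,0,0],[0,0,0],0.55],[[0,0,0],[0,0,0],0.55],[[0,0,0],[0,0,0],0.55],[[0,0,0],[0,0,0],0.55]]' 8
python3 - <<'E'
from h import *
to(.4675,-.0075,.025)
a=r.snapshot("top")["image"][:,:,::-1];b=r.snapshot("side")["image"][:,:,::-1]
cv2.imwrite("pics/g.png",np.hstack([cv2.resize(x,(400,300),interpolation=cv2.INTER_CUBIC) for x in(a[200:305,220:360],b[170:275,180:320])]))
E
```

```text
clock: 3.0
tool_pos: [0.4671, -0.0064, 0.0243]
eef_rot: [0.823, 0.569, -0.001, -0.001]
contact_force: [0.3, 0.0, -0.2]
opening: 1.006
clock: 3.8
tool_pos: [0.468, -0.0081, 0.0258]
eef_rot: [0.823, 0.567, 0.0, 0.0]
contact_force: [-0.9, -0.4, 6.1]
opening: 0.684
clk 3.8 pos [ 0.468  -0.0081  0.0258] F [-0.88 -0.39  6.12] open 0.684 q [-0.07  0.92 -0.03  2.17  0.39  0.06  0.73]
jaw deg 69.14 tilt [ 9.e-04 -1.e-04 -1.e+00] tool shift [ 0.0004 -0.0007  0.0008]
```

View pics/g.png

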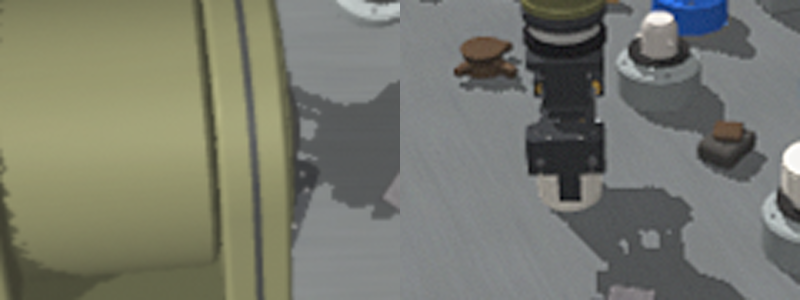

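The side picture shows the jaws around the cell, and the opening of 0.684 (60 mm) matches its 61 mm diameter. I'll regrip at 90° so the cell is centred in both directions.

```bash
python3 -m pendant '[[[0,0,0],[0,0,0],1],[[0,0,0],[0,0,0],1],[[0,0,0],[0,0,0],1],[[0,0,0],[0,0,0],1]]' && python3 -m pendant '[[[0,0,-0.15],[0,0,0],1],[[0,0,-0.3],[0,0,0],1],[[0,0,-0.45],[0,0,0],1],[[0,0,-0.6],[0,0,0],1],[[0,0,-0.75],[0,0,0],1],[[0,0,-0.9],[0,0,0],1],[[0,0,-1.05],[0,0,0],1],[[0,0,-1.2],[0,0,0],1],[[0,0,-1.35],[0,0,0],1],[[0,0,-1.45],[0,0,0],1]]' && python3 -c "from h import *;to(.468,-.0081,.0265)" && python3 -m pendant '[[[0,0,0],[0,0,0],1],[[0,0,0],[0,0,0],0.5],[[0,0,0],[0,0,0],0.5],[[0,0,0],[0,0,0],0.5],[[0,0,0],[0,0,0],0.5],[[0,0,0],[0,0,0],0.5],[[0,0,0],[0,0,0],0.5],[[0,0,0],[0,0,0],0.5]]' 25;python3 -c "from h import *;to(.468,-.0081,.0265)"
```

```text
clock: 4.3
tool_pos: [0.4677, -0.0079, 0.0251]
eef_rot: [0.823, 0.568, -0.0, -0.0]
contact_force: [-0.5, 0.2, -0.3]
opening: 0.999
clock: 5.3
tool_pos: [0.4678, -0.008, 0.0251]
eef_rot: [0.237, 0.971, -0.0, -0.0]
contact_force: [-0.7, -0.1, 0.1]
opening: 1.004
clk 5.3 pos [ 0.4678 -0.008   0.0251] F [-0.67 -0.12  0.15] open 1.004 q [ 0.01  0.92 -0.15  2.17  1.1   0.13  1.49]
jaw deg 152.54 tilt [-1.e-04 -0.e+00 -1.e+00] tool shift [-0.0003  0.     -0.0014]
clock: 6.1
tool_pos: [0.4677, -0.0078, 0.0252]
eef_rot: [0.24, 0.971, 0.0, -0.0]
contact_force: [-0.6, 1.4, 1.3]
opening: 0.674
clk 6.1 pos [ 0.4677 -0.0078  0.0252] F [-0.58  1.39  1.34] open 0.674 q [ 0.01  0.92 -0.15  2.17  1.1   0.13  1.48]
jaw deg 152.23 tilt [-2.e-04  1.e-04 -1.e+00] tool shift [-0.0004 -0.0001 -0.0013]
```

```bash
python3 -m pendant '[[[0,0,0],[0,0,-0.01],0.5],[[0,0,0],[0,0,-0.03],0.5],[[0,0,0],[0,0,-0.055],0.5],[[0,0,0],[0,0,-0.08],0.5],[[0,0,0],[0,0,-0.1],0.5],[[0,0,0],[0,0,-0.11],0.5],[[0,0,0],[0,0,-0.115],0.5],[[0,0,0],[0,0,-0.115],0.5]]';python3 -c "from h import *;to(.6215,.132,.140)"
```

```text
clock: 6.9
tool_pos: [0.4678, -0.0081, 0.1401]
eef_rot: [0.24, 0.971, -0.0, 0.0]
contact_force: [0.4, -0.8, -2.8]
opening: 0.68
clk 6.9 pos [ 0.4678 -0.0081  0.1401] F [ 0.36 -0.83 -2.81] open 0.68 q [ 0.26  0.73 -0.55  2.12  0.79  0.51  1.77]
jaw deg 152.22 tilt [ 1.e-04 -1.e-04 -1.e+00] tool shift [-7.070e-02  1.956e-01  1.000e-04]
```

```bash
python3 -m pendant '[[[0,0,0],[-0.004,0.01,0],0.5],[[0,0,0],[-0.011,0.03,0],0.5],[[0,0,0],[-0.022,0.06,0],0.5],[[0,0,0],[-0.033,0.09,0],0.5],[[0,0,0],[-0.044,0.12,0],0.5],[[0,0,0],[-0.055,0.15,0],0.5],[[0,0,0],[-0.063,0.175,0],0.5],[[0,0,0],[-0.068,0.188,0],0.5],[[0,0,0],[-0.0707,0.1955,0],0.5],[[0,0,0],[-0.0707,0.1955,0],0.5]]'
python3 - <<'E'
from h import *
to(.6215,.132,.140)
a=r.snapshot("top");b=r.snapshot("side")["image"][:,:,::-1]
cv2.imwrite("pics/h.png",np.hstack([cv2.resize(x,(400,300),interpolation=cv2.INTER_CUBIC) for x in(a["image"][160:235,180:280,::-1],b[135:225,210:330])]))
E
```

```text
clock: 7.9
tool_pos: [0.6215, 0.1334, 0.1392]
eef_rot: [0.239, 0.971, 0.0, -0.001]
contact_force: [-0.6, -0.6, -1.6]
opening: 0.679
clk 7.9 pos [0.6215 0.1334 0.1392] F [-0.62 -0.6  -1.6 ] open 0.679 q [ 0.04  0.9  -0.61  1.61  0.64  0.85  1.82]
jaw deg 152.3 tilt [-9.e-04  5.e-04 -1.e+00] tool shift [-0.0007 -0.0013 -0.0008]
```

View pics/h.png

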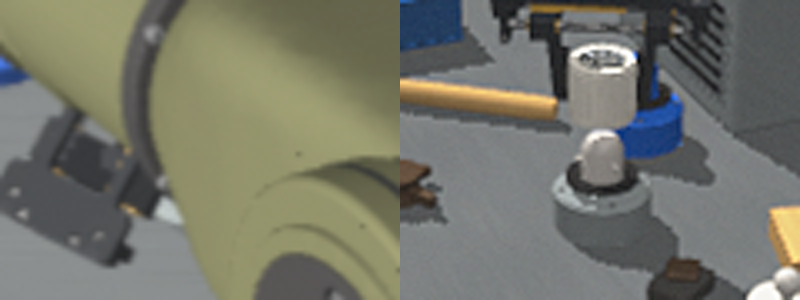

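The side picture shows the cell hanging upright above the open grey spigot, axes aligned (cell u≈603, spigot u≈602). The top view is blocked by the arm. I'll lower it gently onto the pins.

```bash
python3 -m pendant '[[[0,0,0],[0,0,0.008],0.5],[[0,0,0],[0,0,0.016],0.5],[[0,0,0],[0,0,0.02],0.5],[[0,0,0],[0,0,0.023],0.5],[[0,0,0],[0,0,0.026],0.5]]'; python3 -c "from h import *;to(.6215,.132,.0967)"; python3 -m pendant '[[[0,0,0],[0,0,0.003],0.5],[[0,0,0],[0,0,0.006],0.5],[[0,0,0],[0,0,0.009],0.5],[[0,0,0],[0,0,0.012],0.5]]'; python3 -c "from h import *;to(.6215,.132,.0967)"
```

```text
clock: 8.5
tool_pos: [0.6213, 0.132, 0.1139]
eef_rot: [0.24, 0.971, 0.0, -0.0]
contact_force: [-0.4, 0.9, -1.0]
opening: 0.676
clk 8.5 pos [0.6213 0.132  0.1139] F [-0.41  0.9  -0.97] open 0.676 q [ 0.03  0.93 -0.59  1.62  0.67  0.8   1.8 ]
jaw deg 152.23 tilt [-1.e-04  0.e+00 -1.e+00] tool shift [-0.0002  0.      0.0172]
clock: 8.9
tool_pos: [0.6215, 0.1322, 0.102]
eef_rot: [0.24, 0.971, 0.0, 0.0]
contact_force: [-0.0, -1.0, -2.1]
opening: 0.677
clk 8.9 pos [0.6215 0.1322 0.102 ] F [-0.02 -1.03 -2.12] open 0.677 q [ 0.03  0.95 -0.58  1.63  0.69  0.78  1.79]
jaw deg 152.24 tilt [ 2.e-04  1.e-04 -1.e+00] tool shift [-0.0001 -0.0001  0.0053]
```

```bash
python3 -m pendant '[[[0,0,0],[0,0,0.003],0.5],[[0,0,0],[0,0,0.005],0.5],[[0,0,0],[0,0,0.006],0.5],[[0,0,0],[0,0,0.0065],0.5]]'; python3 -c "from h import *;to(.6215,.132,.0967)"
```

```text
clock: 9.3
tool_pos: [0.6215, 0.1322, 0.0964]
eef_rot: [0.24, 0.971, -0.0, 0.0]
contact_force: [-1.1, -1.0, 6.4]
opening: 0.677
clk 9.3 pos [0.6215 0.1322 0.0964] F [-1.05 -0.99  6.41] open 0.677 q [ 0.02  0.95 -0.58  1.63  0.69  0.77  1.78]
jaw deg 152.23 tilt [ 4.e-04 -1.e-04 -1.e+00] tool shift [-0.0001 -0.0002 -0.0003]
```

Resting on the pins (6.4 N at TCP z 0.0964, as predicted). I'll turn about tool +z in 10° steps with a light push, stopping when the support force falls.

```bash
cat > chk.py <<'E'
from h import *
import sys
s=r.get_state();M=R.from_quat(s["eef_rot"]).as_matrix()
print("CHK z",round(s["tool_pos"][2],4),"Fz",round(s["contact_force"][2],1),"Mz",round(s["moment"][2],2),"jaw",np.degrees(np.arctan2(M[1,0],M[0,0])).round(1))
sys.exit(s["contact_force"][2]<2.5 or abs(s["moment"][2])>1.5)
E
P="python3 -m pendant"; C="python3 chk.py"
$P '[[[0,0,0],[0,0,0],0.5],[[0,0,0],[0,0,0.0005],0.5]]' 40 >/dev/null; $C &&
$P '[[[0,0,0.06],[0,0,0],0.5],[[0,0,0.12],[0,0,0],0.5],[[0,0,0.17],[0,0,0],0.5]]' >/dev/null && $C &&
$P '[[[0,0,0.06],[0,0,0],0.5],[[0,0,0.12],[0,0,0],0.5],[[0,0,0.17],[0,0,0],0.5]]' >/dev/null && $C &&
$P '[[[0,0,0.06],[0,0,0],0.5],[[0,0,0.12],[0,0,0],0.5],[[0,0,0.17],[0,0,0],0.5]]' >/dev/null && $C
```

```text
CHK z 0.0964 Fz 10.0 Mz 0.02 jaw 152.2False
```

```bash
sed -i 's/sys.exit(\(.*\))$/sys.exit(int(\1))/' chk.py
P="python3 -m pendant"; C="python3 chk.py"
$P '[[[0,0,0.06],[0,0,0],0.5],[[0,0,0.12],[0,0,0],0.5],[[0,0,0.17],[0,0,0],0.5]]' >/dev/null && $C &&
$P '[[[0,0,0.06],[0,0,0],0.5],[[0,0,0.12],[0,0,0],0.5],[[0,0,0.17],[0,0,0],0.5]]' >/dev/null && $C &&
$P '[[[0,0,0.06],[0,0,0],0.5],[[0,0,0.12],[0,0,0],0.5],[[0,0,0.17],[0,0,0],0.5]]' >/dev/null && $C &&
$P '[[[0,0,0.06],[0,0,0],0.5],[[0,0,0.12],[0,0,0],0.5],[[0,0,0.17],[0,0,0],0.5]]' >/dev/null && $C
```

```text
CHK z 0.0965 Fz 5.6 Mz 0.11 jaw 142.4
CHK z 0.0964 Fz 5.7 Mz 0.09 jaw 132.6
CHK z 0.0965 Fz 4.9 Mz 0.05 jaw 122.9
CHK z 0.0965 Fz 5.6 Mz 0.15 jaw 113.2
```

```bash
P="python3 -m pendant"; C="python3 chk.py"
$P '[[[0,0,0.06],[0,0,0.0005],0.5],[[0,0,0.12],[0,0,0.0005],0.5],[[0,0,0.17],[0,0,0.0005],0.5]]' >/dev/null && $C &&
$P '[[[0,0,0.06],[0,0,0],0.5],[[0,0,0.12],[0,0,0],0.5],[[0,0,0.17],[0,0,0],0.5]]' >/dev/null && $C &&
$P '[[[0,0,0.06],[0,0,0],0.5],[[0,0,0.12],[0,0,0],0.5],[[0,0,0.17],[0,0,0],0.5]]' >/dev/null && $C &&
$P '[[[0,0,0.06],[0,0,0],0.5],[[0,0,0.12],[0,0,0],0.5],[[0,0,0.17],[0,0,0],0.5]]' >/dev/null && $C; python3 -c "from h import *;to(.6215,.132,.0967)"
```

```text
CHK z 0.0964 Fz 7.5 Mz 0.08 jaw 103.4
CHK z 0.0964 Fz 8.4 Mz 0.15 jaw 93.7
CHK z 0.0964 Fz 8.0 Mz 0.1 jaw 83.9
CHK z 0.0964 Fz 8.1 Mz 0.16 jaw 74.2
clk 11.9 pos [0.6233 0.132  0.0964] F [ 0.15 -1.36  8.12] open 0.672 q [-0.16  0.9  -0.22  1.64  0.3   0.63  0.75]
jaw deg 74.2 tilt [ 4.3e-03  2.0e-04 -1.0e+00] tool shift [-0.0005 -0.0017 -0.0003]
```

```bash
P="python3 -m pendant"; C="python3 chk.py"
$P '[[[0,0,0.06],[0,0,0],0.5],[[0,0,0.12],[0,0,0],0.5],[[0,0,0.17],[0,0,0],0.5]]' >/dev/null && $C &&
$P '[[[0,0,0.06],[0,0,0],0.5],[[0,0,0.12],[0,0,0],0.5],[[0,0,0.17],[0,0,0],0.5]]' >/dev/null && $C &&
$P '[[[0,0,0.06],[0,0,0],0.5],[[0,0,0.12],[0,0,0],0.5],[[0,0,0.17],[0,0,0],0.5]]' >/dev/null && $C &&
$P '[[[0,0,0.06],[0,0,0],0.5],[[0,0,0.12],[0,0,0],0.5],[[0,0,0.17],[0,0,0],0.5]]' >/dev/null && $C; python3 -c "from h import *;to(.6215,.132,.0967)"
```

```text
CHK z 0.0958 Fz 1.0 Mz -0.02 jaw 64.4
clk 12.2 pos [0.6229 0.1318 0.0958] F [-0.06  0.38  0.98] open 0.673 q [-0.18  0.9  -0.18  1.64  0.24  0.62  0.63]
jaw deg 64.44 tilt [ 0.0034  0.     -1.    ] tool shift [-0.0005 -0.0014 -0.0009]
```

The force has dropped, so the keyways should be over the pins. Lowering to test.

```bash
python3 -m pendant '[[[0,0,0.03],[0,0,0.0015],0.5],[[0,0,0.03],[0,0,0.003],0.5],[[0,0,0.03],[0,0,0.0045],0.5]]' >/dev/null; python3 chk.py;python3 -c "from h import *;to(.6215,.132,.0692)"
```

```text
CHK z 0.0911 Fz 9.6 Mz -0.36 jaw 62.8
clk 12.5 pos [0.6215 0.1318 0.0911] F [-2.58 -0.06  9.63] open 0.672 q [-0.19  0.9  -0.17  1.65  0.23  0.61  0.61]
jaw deg 62.81 tilt [ 3.e-04 -2.e-04 -1.e+00] tool shift [ 0.0001 -0.0001  0.0219]
```

```bash
python3 -m pendant '[[[0,0,0.05],[0,0,0],0.5],[[0,0,0.05],[0,0,0],0.5]]' >/dev/null; python3 chk.py;  python3 -m pendant '[[[0,0,0],[0,0,0.002],0.5],[[0,0,0],[0,0,0.004],0.5],[[0,0,0],[0,0,0.004],0.5]]' >/dev/null; python3 chk.py
python3 - <<'E'
from h import *
to(.6215,.132,.0692)
b=r.snapshot("side")["image"][:,:,::-1]
cv2.imwrite("pics/i.png",cv2.resize(b[145:220,230:330],(800,600),interpolation=cv2.INTER_CUBIC))
E
```

```text
CHK z 0.0899 Fz -1.5 Mz -0.02 jaw 60.0
CHK z 0.0856 Fz -1.8 Mz 0.06 jaw 60.0
clk 13.0 pos [0.6211 0.1321 0.0856] F [ 0.15 -0.63 -1.81] open 0.678 q [-0.2   0.91 -0.16  1.65  0.22  0.6   0.57]
jaw deg 60.02 tilt [-8.e-04 -0.e+00 -1.e+00] tool shift [0.0001 0.0004 0.0164]
```

View pics/i.png

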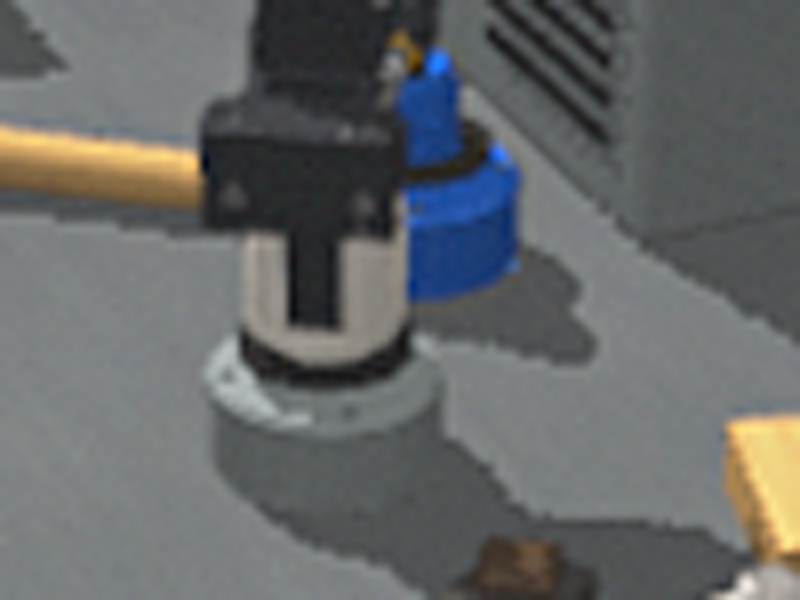

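The picture shows the cell upright in the jaws over the spigot, just above the dark gasket. With no support force, the keyways are engaged. Going down to the gasket.

```bash
python3 -m pendant '[[[0,0,0],[0,0,0.002],0.5],[[0,0,0],[0,0,0.004],0.5],[[0,0,0],[0,0,0.006],0.5],[[0,0,0],[0,0,0.008],0.5]]' >/dev/null; python3 chk.py;  python3 -m pendant '[[[0,0,0],[0,0,0.0015],0.5],[[0,0,0],[0,0,0.003],0.5],[[0,0,0],[0,0,0.0045],0.5],[[0,0,0],[0,0,0.0045],0.5]]' 50 >/dev/null; python3 chk.py
python3 -c "from h import *;to(.6215,.132,.0692)"
```

```text
CHK z 0.078 Fz -1.6 Mz 0.02 jaw 60.0
CHK z 0.0739 Fz 3.2 Mz -0.03 jaw 60.0
clk 13.85 pos [0.6213 0.1322 0.0739] F [-0.9  -0.11  3.24] open 0.669 q [-0.2   0.93 -0.15  1.65  0.22  0.58  0.57]
jaw deg 59.99 tilt [-0.  0. -1.] tool shift [-0.0001  0.0002  0.0047]
```

```bash
python3 -m pendant '[[[0,0,0],[0,0,0.001],0.5],[[0,0,0],[0,0,0.002],0.5],[[0,0,0],[0,0,0.003],0.5]]' >/dev/null; python3 chk.py; python3 -m pendant '[[[0,0,0],[0,0,0.001],0.5],[[0,0,0],[0,0,0.0015],0.5]]' >/dev/null; python3 chk.py; python3 -m pendant '[[[0,0,0],[0,0,0.0005],0.5],[[0,0,0],[0,0,0.001],0.5]]' >/dev/null; python3 chk.py
python3 -c "from h import *;to(.6215,.132,.0692)"
```

```text
CHK z 0.0708 Fz 5.5 Mz 0.04 jaw 60.0
CHK z 0.0692 Fz 7.5 Mz -0.06 jaw 60.0
CHK z 0.0692 Fz 14.7 Mz 0.01 jaw 60.0
clk 14.55 pos [0.6214 0.1321 0.0692] F [-5.49 -1.16 14.7 ] open 0.672 q [-0.2   0.94 -0.15  1.65  0.22  0.57  0.57]
jaw deg 59.99 tilt [ 1.e-04 -1.e-04 -1.e+00] tool shift [-0.      0.0001 -0.    ]
```

There is a hard stop at TCP z 0.0692, the predicted home height. I'll let it settle, then do a last look.

```bash
python3 -m pendant '[[[0,0,0],[0,0,0],0.5],[[0,0,0],[0,0,0],0.5],[[0,0,0],[0,0,0],0.5],[[0,0,0],[0,0,0],0.5],[[0,0,0],[0,0,0],0.5]]'
python3 - <<'E'
from h import *
to(.6215,.132,.0692)
b=r.snapshot("side")["image"][:,:,::-1]
cv2.imwrite("pics/j.png",cv2.resize(b[130:280,180:380],(800,600),interpolation=cv2.INTER_CUBIC))
E
```

```text
clock: 15.05
tool_pos: [0.6214, 0.1321, 0.0692]
eef_rot: [0.866, 0.5, 0.0, 0.0]
contact_force: [-5.1, -0.7, 11.4]
opening: 0.677
clk 15.05 pos [0.6214 0.1321 0.0692] F [-5.08 -0.69 11.36] open 0.677 q [-0.2   0.94 -0.15  1.65  0.22  0.57  0.57]
jaw deg 59.99 tilt [ 2.e-04 -1.e-04 -1.e+00] tool shift [-0.0001  0.0002 -0.    ]
```

View pics/j.png

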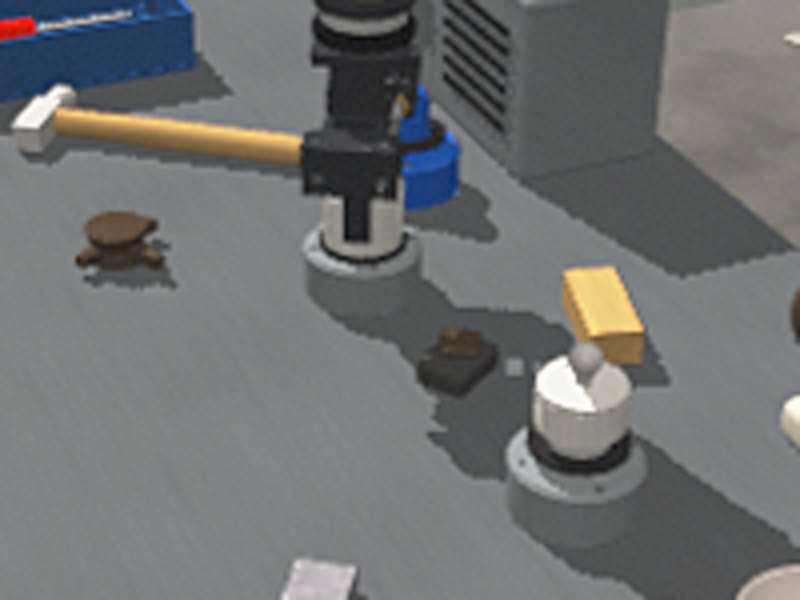

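The cell sits flush on the base at about (362,245), with the gasket pressed to a thin line. The plug is untouched at (583,405), and the bystanders in view are undisturbed. Handing in.

```bash
python3 -c "from plant import r;print(r.finish_job())"
```

```text
the job is handed in; nothing more can be done
None
```

The filter cell is on the open port, pushed fully home against the gasket, and the arm is still holding it down. I handed the job in at about 15 s of the 64 s allowed; no verdict is reported.

**What I did:** I gripped the cell and regripped it about 83° round to centre it. Then I lowered it onto the pins of the open grey port and turned it about 92° until the support force fell and it dropped in. I pushed it down until it hit a hard stop.

**Last checks:**
- **Height:** the TCP stopped at z = 0.0692, which puts the underside at about 44 mm, as it should be fully home.
- **Position:** the TCP is within 1 mm of my estimate of the port axis, and its tilt is about 0.
- **Hold:** the grip is set to 50 N, and the downward push measured about 11 N, above the gasket's 7 N.
- **Scene:** the final side picture shows the cell flush on the base, the plug in place, and the bystanders in view undisturbed. The jar was outside that crop, and only the edges of the bowl and brush showed.

**What was not clean:**
- About 5 N of sideways force remained at the end, and it did not fade while the arm held still.
- As the keyways first engaged, one edge rubbed at about 10 N and 0.36 N m. A further 3° of turn cleared it.
- I could not look straight down on the fit, because the arm blocked the top camera.

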